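Hold the charger's enabling plunger at half travel

TASK

Put the blade of the flat pry tool under the tab of the magnet charger's hinged cover and lever the cover up with it (not with the fingers), then get the cover wide open, at least upright. Lay the pry tool down flat on the counter, not touching the charger, then push the spring-loaded plunger inside the charger half-way down its 24 mm travel with the fingertips, never pushing it near the bottom (that trips it), and finish while still holding it there. Leave the other things on the counter where they are.

Things in the scene. Friction and masses are not known exactly. Their poses are not given: they have to be found in the camera images.
- charger: Grey steel magnet charger fixed to the counter: a box 120 (its x) by 130 (its y) mm, rim 66 mm high, origin under the box's centre, z up. An aluminium cover, hinged on the +x edge, closes it; the tab and pry notch are on the -x face. Inside is an open well, floor 12 mm high, walls 5 mm. A copper coil head 86 mm wide and 71 mm high with a magnet on it stands against the box's -y side. Charger's +x points roughly to world +y (the robot's left), within about 0.45 rad.
- cover (a joint): Angle of the cover: 0 closed, 1.57 upright, 2.0 fully back. A friction hinge (0.05 N m) that stays where it is left; the cover weighs 70 g.
- cover_tab (a point): On the underside of the cover's tab, mid-width and 9 mm inside its outer edge; moves with the cover, whose axes equal the charger's when shut. The cover plate is 4 mm thick; the tab is 46 mm wide and sticks out 17 mm past the box's -x face, 66 mm above the counter, with free air below it. Behind it the front wall has a notch 50 mm wide and 14 mm high just under the cover, so a blade can slide on in over the wall (5 mm thick).
- cover_hinge (a point): Middle of the cover's hinge line, on the box's +x edge at rim height (66 mm); fixed, axes as the charger's. The hinge line runs along y; the tab's outer edge is 137 mm from it.
- plunger (a joint): How far the plunger is pressed, in m: 0 released, 0.012 half-way, 0.024 bottomed. The spring pushes back with 4 N at the start of travel, 6.4 N half-way, 8.8 N at the bottom.
- plunger_top (a point): Centre of the flat top of the plunger's round black cap, 40 mm across, which stands upright in the well (hidden by the closed cover): 5 mm to the -x side of the box's centre, 50 mm above the counter when released. It moves straight down when pressed, at 24 mm travel it is bottomed.
- pry_grip (a point): Centre of the handle of the flat pry tool (72 to 117 g) lying on the counter: black bar handle 100 mm long (x), 20 mm wide (y), 26 mm high, its centre 13 mm above the counter. The steel blade points along +x, roughly towards world +y.
- pry_tip (a point): End of the pry tool's blade, 140 mm from the handle's centre along its +x, at mid-height of the handle. The blade is 90 mm long, 16 mm wide, 2.5 mm thick, lying flat (its normal is z).
- ratchet: Bystander: chrome ratchet screwdriver with round handle 26 mm thick, 100 mm long, round thin shank; 185 mm long in all, lying beside the pry tool. Origin under the handle's middle.
- heat_sink: Bystander: finned aluminium heat sink, 70 by 60 by 34 mm, origin under its centre.
- radio_knob: Bystander: brown plastic radio knob, 36 mm across, 19 mm high, origin under its centre.
- magnet: Bystander: loose ring speaker magnet, 64 mm across, 12 mm high, origin under its centre.
There are look-alikes about, which are no part of the job. Of the things shaped like the part that bears pry_grip, the black one is meant.

How it is judged:
By the outcome, as a careful person would: the job done as asked, in the order asked, and still so for the second after the job is handed in, while the arm keeps its last pose, push and grip.
It also fails if it takes over 67 s, if anything falls off the work surface, if the arm or the gripper's body presses on something with over 40 N, if the wrist force passes 120 N, or if a joint passes its speed limit or range.

ROBOT

A 7-joint arm with a two-finger parallel gripper is mounted at the origin on the work surface. World frame = base frame: x ahead of the robot, y to its left, z up, the work surface at z = 0. Lengths are in m, angles in rad, forces in N, time in s.
With the tool pointing down it reaches from about 0.425 to 0.925 m from the base axis. Payload 6.8 kg.
Tool frame: the origin (TCP) lies between the finger pads; the fingertips stand 17 mm ahead of it and the grasp point (between the pads) lies 2 mm behind it; z points along the fingers, y is the direction in which the jaws open and shut (so a half turn about z gives the same grasp; the last joint's range is limited). The gripper opens to 85 mm and grips with 20 to 120 N. Pads are 22 mm wide; open, the fingers measure 114 mm over their backs; the gripper's body (76 mm by 85 mm) begins 54 mm behind the grasp point. The pads swing forward as they close: fully open they stand 13 mm farther back than shut.
Start: joints at [-1.235, 0.477, 0.022, 1.555, -0.011, 1.109, -0.083], TCP at [0.29, 0.61, 0.22] pointing down, gripper open.
Joint ranges: [-2.96, 2.96], [-0.34, 2.1], [-1.41, 1.46], [0.24, 2.44], [-1.37, 4.51], [0.17, 1.92], [-2.96, 2.96]. Speed limits (rad/s): [2.39, 2.39, 3.14, 3.14, 3.14, 3.14, 3.14].

INTERFACE

Orientations are given as a unit quaternion [w, x, y, z].
In Python, from station import bot gives the robot as it stands. The module is installed in compiled form; this text tells all that it offers.
- The arm moves only by the tool carry_out, never from a script. Its argument "moves" is a list of rows, each a list of 3 entries, a list of its own where there are three numbers: the turn, a rotation vector about the tool's x, y, z in degrees, then the shift along the tool's x, y, z in cm, then the finger opening in cm, from 0 to 8.54. A call has 1 to 5 rows; each row is the pose to reach, as a shift and turn from the pose commanded when the call began, along the tool's axes at that moment; what a row does not reach only later rows make up. A row lasts 1/8 s, in which the tool goes at most 62.5 mm and 10.7 degrees, less where a joint would pass 70% of its speed; a pose out of reach is approached as far as the arm can. A call with a gripper value outside its range is refused whole. The fingers move at their own pace and stop on an object; "newtons" is the grip in N (left out, the last holds). Time passes only in rows, so rows that repeat a pose let the fingers close. It gives the time, the measured TCP pose, the force and the opening at its end, in the units of the state.
- bot.get_obs(): the state, without advancing time (a new reading comes with each control period).
- bot.read_camera(name): name is "scene" or "top" or "wrist"; returns the picture (480x640x3 uint8, red, green, blue); there is no depth.
- bot.camera_info(name): a dict with "vertical_fov" (degrees; the focal length in pixels is half the picture's height over the tangent of half this angle, whatever the lens; pixels are square), "cx", "cy" (the principal point, pixels), "position" and "attitude" of the camera in the world. Camera axes: x right, y up, looking along -z (the intrinsics and any distortion apply to the point x, -y, -z); pixel columns grow to the right and rows downward; lengths in m; the calibration is good to about 2 mm. A picture is of the moment at which its call begins: read the wrist's pose just before it. camera_info takes no time and is no camera call; for the wrist camera it gives the pose at the moment of the call.
- bot.hand_in(): hands the job in, once; it reports no verdict.
Trained networks look in the newest picture that a camera, given by its name, has taken for a name from the list of things; names that differ only in an ending like _2 or _b are one class to them, and where a whole thing is asked for, a point or a joint stands for the part that bears it (a point fixed in the world has none). Each returns a list of dicts, best first, with "score" (0 to 1); they miss things now and then, are a little off and sometimes report something else, mostly with a low value. They report only what shows in the picture. A call takes as long as a camera call. They do not tell look-alikes from the thing itself.
- bot.silhouettes(label, camera): "region" (480x640 bool, what is visible of it) and "location" ([column, row] in pixels, amid what is visible of it).
The state is a dict: "t": time; "q": joint angles; "joint_vel": joint speeds; "joint_torque": joint torques, N m; "eef_pos": TCP position; "tool_rot": TCP orientation; "contact_force": force on the tool from outside, world axes, zero at the start; "torque": the same for the moment, N m; "gripper_width": opening from 0.0 (shut) to 1.0 (fully open).
Only numpy, scipy, OpenCV 4.12 (cv2) and the standard library are available. Lean on these libraries where they do the work, as an engineer would, in place of code of your own. Each camera call takes 0.05 s, during which the arm holds its last target. There are 200 camera calls.

## Working session

There is one attempt and no reset: what is moved stays moved. The work goes in short steps, Python scripts to look and compute and a tool call to move; the robot and the scene stay as the last step left them, time stands still between calls to the robot, and variables do not carry over. Pictures are saved under pics/ and viewed, about 8 in all and at most 12, crops included, and the job is handed in when it is done.

Besides the shell and the picture viewer there is one more tool, called after "Call:" as name(argument=value, ...), one argument or row to a line, values as JSON. carry_out: Moves the arm, as the interface text tells. Its arguments: {"type":"object","properties":{"moves":{"type":"array"},"newtons":{"type":"number"}},"required":["moves"]}

```bash
mkdir -p pics; ls
python3 - <<'E'
from station import bot
import cv2,numpy as np
o=bot.get_obs()
for k,v in o.items(): print(k,np.round(v,4))
for c in("scene","top","wrist"):
    print(c,bot.camera_info(c))
    im=bot.read_camera(c); cv2.imwrite(f"pics/{c}0.png",im[...,::-1])
    for l in("charger","pry_grip","cover","ratchet","heat_sink","radio_knob","magnet"):
        print(c,l,[(round(d["score"],2),np.round(d["location"]),int(d["region"].sum())) for d in bot.silhouettes(l,c)])
E
```

```text
pics
t 0.0
q [-1.2351  0.4778  0.0223  1.5565 -0.0115  1.1093 -0.0831]
joint_vel [ 0.0004 -0.0004 -0.0002  0.      0.0005 -0.0002  0.0005]
joint_torque [-2.00000e-04 -5.96464e+01  1.60800e+00 -2.81190e+01  1.26000e-02
  9.40000e-03  0.00000e+00]
eef_pos [0.2896 0.609  0.219 ]
tool_rot [-1.000e-04  2.201e-01  9.755e-01 -9.000e-04]
contact_force [ 0.0442  1.4338 -0.2059]
torque [-0.0305 -0.0511  0.0049]
gripper_width 0.9988
scene {'vertical_fov': 45.533439488609645, 'cx': 311.0161245888547, 'cy': 231.42099372037796, 'position': array([ 0.98260318, -0.97077444,  1.25461834]), 'attitude': array([0.89935985, 0.34696946, 0.08902021, 0.25067801])}
scene charger [(0.55, array([379., 200.]), 2873)]
scene pry_grip [(0.92, array([293., 271.]), 455), (0.86, array([245., 414.]), 816), (0.71, array([366., 349.]), 516), (0.6, array([237., 321.]), 658), (0.56, array([170., 262.]), 427)]
scene cover [(0.97, array([371., 184.]), 1233)]
scene ratchet [(0.68, array([331., 298.]), 349)]
scene heat_sink [(0.79, array([388., 146.]), 417)]
scene radio_knob [(0.48, array([379., 199.]), 2873)]
scene magnet [(
[... 401 characters left out ...]
[420., 351.]), 608), (0.6, array([437., 245.]), 641)]
top cover [(0.7, array([204., 221.]), 2666)]
top ratchet [(0.56, array([361., 184.]), 435)]
top heat_sink [(0.83, array([119., 245.]), 764), (0.58, array([210., 209.]), 4025)]
top radio_knob [(0.7, array([283., 275.]), 129)]
top magnet [(0.55, array([319., 119.]), 397)]
wrist {'vertical_fov': 58.692706736914, 'cx': 320.8378200471472, 'cy': 239.00837915972556, 'position': array([0.22347159, 0.64094488, 0.37449996]), 'attitude': array([ 0.83669088, -0.12217979, -0.07712847,  0.52827234])}
wrist charger []
wrist pry_grip []
wrist cover []
wrist ratchet []
wrist heat_sink [(0.89, array([248., 403.]), 4668)]
wrist radio_knob []
wrist magnet []
```

View pics/top0.png

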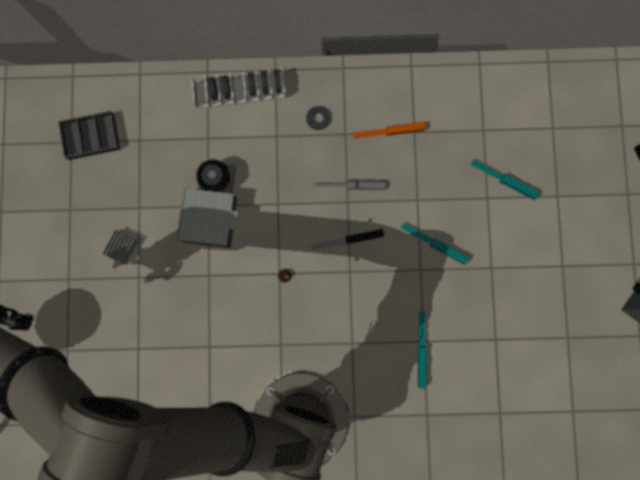

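View pics/scene0.png

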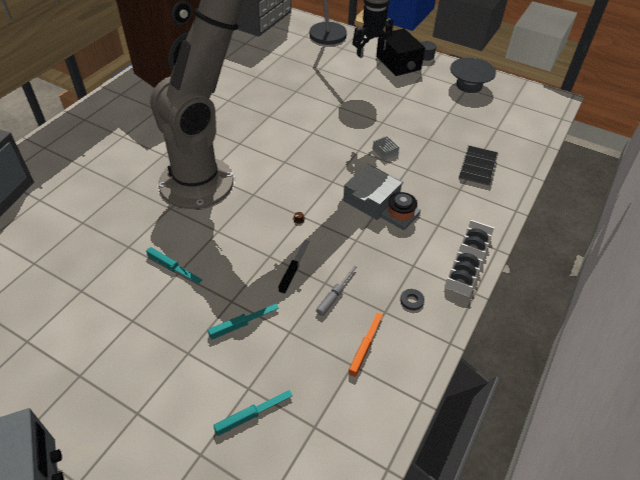

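```bash
cat > h.py <<'E'
import numpy as np, cv2
from scipy.spatial.transform import Rotation as R
from station import bot
def rot(q): return R.from_quat([q[1],q[2],q[3],q[0]])
class Cam:
    def __init__(s,name,info=None):
        i=info or bot.camera_info(name); s.f=240/np.tan(np.radians(i["vertical_fov"])/2)
        s.c=np.array([i["cx"],i["cy"]]); s.p=np.array(i["position"]); s.R=rot(i["attitude"])
    def ray(s,px):
        u=(np.atleast_2d(px)-s.c)/s.f
        return s.R.apply(np.c_[u[:,0],-u[:,1],-np.ones(len(u))])
    def plane(s,px,z):
        d=s.ray(px); return s.p+d*((z-s.p[2])/d[:,2])[:,None]
    def proj(s,P):
        v=s.R.inv().apply(np.atleast_2d(P)-s.p); return s.c+s.f*np.c_[v[:,0],-v[:,1]]/-v[:,2:]
def tri(cams,pxs):
    A=0;b=0
    for c,p in zip(cams,pxs):
        d=c.ray(p)[0]; d/=np.linalg.norm(d); M=np.eye(3)-np.outer(d,d); A=A+M; b=b+M@c.p
    return np.linalg.solve(A,b)
def pose():
    o=bot.get_obs(); return np.array(o["eef_pos"]),rot(o["tool_rot"]),o
def rel(P,Rt,p0=None,R0=None):
    "shift (cm) and rotvec (deg) from pose to target"
    if p0 is None: p0,R0,_=pose()
    return np.round((R0.inv()*Rt).as_rotvec(degrees=True),2),np.round(R0.inv().apply(np.array(P)-p0)*100,2)
E
python3 - <<'E'
from h import *
t=Cam("top");s=Cam("scene")
for n,a,b,z in [("grip",(365,237),(290,275),.013),("tip",(312,246),(307,241),.013),("knob",(285,275),(299,217),.019),("ratchet",(368,184),(328,301),.013),("rtip",(318,184),(354,268),.013),("magnet",(319,118),(412,299),.012),("base",(303,408),(197,180),0)]:
    print(n,t.plane(a,z)[0].round(3),s.plane(b,z)[0].round(3),tri([t,s],[a,b]).round(3))
for p in [(184,190),(237,193),(231,248),(178,241)]: print(t.plane(p,.07)[0].round(3))
p,r,_=pose(); print(p,r.as_matrix().round(3))
E
```

```text
grip [ 0.453 -0.176  0.013] [ 0.458 -0.17   0.013] [ 0.455 -0.173  0.014]
tip [ 0.433 -0.039  0.013] [ 0.434 -0.041  0.013] [ 0.433 -0.039  0.011]
knob [0.36  0.031 0.019] [0.367 0.023 0.019] [0.361 0.032 0.008]
ratchet [ 0.59  -0.188  0.013] [ 0.589 -0.191  0.013] [ 0.59  -0.189  0.012]
rtip [ 0.594 -0.059  0.013] [ 0.596 -0.058  0.013] [ 0.595 -0.058  0.013]
magnet [ 0.771 -0.067  0.012] [ 0.776 -0.069  0.012] [ 0.774 -0.066  0.006]
base [ 0.026 -0.005  0.   ] [-0.005  0.006  0.   ] [ 0.025 -0.012  0.029]
[0.577 0.276 0.07 ]
[0.566 0.144 0.07 ]
[0.428 0.16  0.07 ]
[0.449 0.292 0.07 ]
[0.2898474  0.6096141  0.22000455] [[-0.903  0.429  0.   ]
 [ 0.429  0.903  0.   ]
 [ 0.     0.    -1.   ]]
```

```bash
cat >> h.py <<'E'
def down(yaw,pitch=0):
    "tool z down, tool x along world yaw (deg); pitch>0 raises the tool x axis"
    c,s=np.cos(np.radians(yaw)),np.sin(np.radians(yaw))
    M=np.array([[c,s,0],[s,-c,0],[0,0,-1]]).astype(float)
    return R.from_matrix(M)*R.from_euler("y",pitch,degrees=True)
E
python3 - <<'E'
from h import *
print(rel([.47,.10,.30],down(85)))
print(Cam("wrist").R.as_matrix().round(3))
E
```

```text
(array([ 0.  , -0.  , 69.57]), array([-38.15, -38.29,  -8.  ]))
[[ 0.43  -0.865 -0.258]
 [ 0.903  0.412  0.123]
 [-0.    -0.286  0.958]]
```

Call:
carry_out(
  moves=[
    [[0,0,7],[-3.8,-3.8,-0.8],8.5],
    [[0,0,15],[-8,-8,-2],8.5],
    [[0,0,22],[-12,-12,-3],8.5],
    [[0,0,30],[-16,-16,-4],8.5],
    [[0,0,37],[-20,-20,-5],8.5],
  ],
)

```text
t: 1.82
eef_pos: [0.3851, 0.3414, 0.2706]
tool_rot: [-0.0, 0.52, 0.854, 0.0]
contact_force: [0.5, -0.5, 0.1]
gripper_width: 0.994
```

Run:
```python
from h import *
print(rel([.47,.10,.30],down(85)), pose()[2])
```

```text
(array([ 3.000e-02, -3.000e-02,  3.233e+01]), array([-25.34,  -3.53,  -2.96])) {'t': 1.825, 'q': array([-1.04449294,  0.15978151,  0.22456796,  1.88574202, -0.03996738,
        1.09958206, -0.32764385]), 'joint_vel': array([ 0.37432854, -0.40999033,  0.36970869,  0.31555236,  0.02275197,
        0.09345212, -0.23517394]), 'joint_torque': array([-3.35813083e+00, -3.51859653e+01, -2.57788366e-01, -2.76942837e+01,
       -1.56507301e-01,  3.17008642e-02,  2.27214256e-01]), 'eef_pos': array([0.38509713, 0.34136164, 0.27057582]), 'tool_rot': array([-8.94591874e-06,  5.20072972e-01,  8.54121744e-01,  3.87813821e-04]), 'contact_force': array([ 0.49519971, -0.45307127,  0.06582914]), 'torque': array([ 0.0284121 , -0.02942658, -0.00145967]), 'gripper_width': 0.9941982335859094}
```

Call:
carry_out(
  moves=[
    [[0,0,8],[-5,-0.7,-0.6],8.5],
    [[0,0,16],[-10,-1.4,-1.2],8.5],
    [[0,0,24],[-15,-2.1,-1.8],8.5],
    [[0,0,32.5],[-20,-2.8,-2.4],8.5],
    [[0,0,32.5],[-25.3,-3.5,-3],8.5],
  ],
)

```text
t: 2.45
eef_pos: [0.471, 0.1013, 0.3005]
tool_rot: [-0.0, 0.737, 0.676, 0.001]
contact_force: [0.8, 0.0, -0.0]
gripper_width: 0.997
```

Run:
```python
from h import *
p,r,o=pose();print(p,o["t"],np.abs(o["joint_vel"]).max())
i=bot.camera_info("wrist");im=bot.read_camera("wrist");cv2.imwrite("pics/w1.png",im[...,::-1]);np.save("w1.npy",i,allow_pickle=True)
for l in("charger","pry_grip","cover","pry_tip"):
    print(l,[(round(d["score"],2),np.round(d["location"]),int(d["region"].sum()),cv2.boundingRect(d["region"].astype(np.uint8))) for d in bot.silhouettes(l,"wrist")])
```

```text
[0.47098746 0.10127552 0.30053743] 2.45 0.9926431540806747
charger [(0.84, array([388.,  62.]), 29609, (274, 0, 255, 145))]
pry_grip [(0.74, array([323., 383.]), 2274, (291, 308, 54, 139))]
cover [(0.72, array([353.,  66.]), 20273, (274, 0, 164, 145))]
pry_tip [(0.68, array([324., 382.]), 2405, (291, 307, 55, 140))]
```

View pics/w1.png

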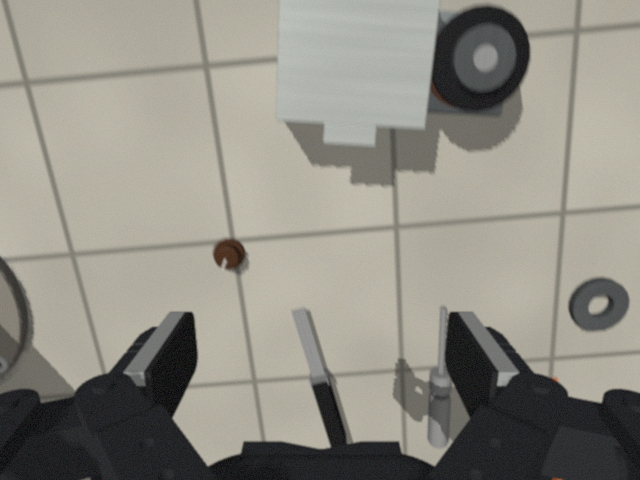

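Run:
```python
from h import *
w=Cam("w",np.load("w1.npy",allow_pickle=True).item())
P=w.plane([(324,143),(375,146),(277,121),(427,129),(283,0),(438,0)],.07)
print(P[:,:2].round(4))
a=lambda d:np.degrees(np.arctan2(d[1],d[0])).round(2)
print("tab dir",a(P[0]-P[1])-90,"front",a(P[2]-P[3])-90,"sides",a(P[4]-P[2]),a(P[5]-P[3]),"widths",np.linalg.norm(P[0]-P[1]),np.linalg.norm(P[2]-P[3]))
print("tabmid",(P[0]+P[1])/2,"front mid",(P[2]+P[3])/2)
Q=w.plane([(299,311),(319,380),(336,440)],.013);print(Q.round(4),a(Q[0]-Q[1]),np.linalg.norm(Q[0]-Q[1]))
t=Cam("top");s=Cam("scene")
print("tip tri",tri([w,t],[(299,311),(312,246)]),tri([w,s],[(299,311),(307,241)]))
```

```text
[[0.4773 0.1473]
 [0.522  0.1408]
 [0.4382 0.1695]
 [0.568  0.1514]
 [0.454  0.2626]
 [0.5785 0.2517]]
tab dir 81.68 front 82.03 sides 80.36 84.0 widths 0.04515967598993434 0.13110307364436072
tabmid [0.49961683 0.14406337 0.07      ] front mid [0.50307672 0.16045843 0.07      ]
[[ 0.4331 -0.0403  0.013 ]
 [ 0.4477 -0.1328  0.013 ]
 [ 0.4612 -0.2216  0.013 ]] 98.97 0.09362593660090983
tip tri [ 0.43313431 -0.03926194  0.01506502] [ 0.43327229 -0.04045364  0.01251372]
```

Run:
```python
from h import *
print(rel([.455,-.178,.12],down(99)))
```

```text
(array([  0.  ,  -0.04, -13.93]), array([-28.15,   0.87,  17.99]))
```

Call:
carry_out(
  moves=[
    [[0,0,-4],[-5.4,0.2,2],8.5],
    [[0,0,-8],[-10.8,0.4,4.5],8.5],
    [[0,0,-11],[-16.2,0.6,7],8.5],
    [[0,0,-13.9],[-21.6,0.8,9.5],8.5],
    [[0,0,-13.9],[-26.5,0.9,12],8.5],
  ],
)

```text
t: 3.32
eef_pos: [0.4572, -0.1621, 0.1792]
tool_rot: [0.0, 0.648, 0.761, 0.0]
contact_force: [1.4, 0.6, 0.2]
gripper_width: 0.992
```

Run:
```python
from h import *
bot.read_camera("wrist")
i=bot.camera_info("wrist");im=bot.read_camera("wrist");cv2.imwrite("pics/w2.png",im[...,::-1]);np.save("w2.npy",i,allow_pickle=True)
w=Cam("w",i);print(pose()[0])
print(rel([.455,-.178,.021],down(99)))
print("expected tip/junction px",w.proj([[.4331,-.04,.013],[.4467,-.1286,.013]]))
for d in bot.silhouettes("pry_grip","wrist"):
    m=d["region"].astype(np.uint8);r=cv2.minAreaRect(cv2.findNonZero(m));print(d["score"],r)
    v=w.plane(cv2.boxPoints(r),.013);print(v.round(4))
```

```text
[ 0.45444858 -0.1656915   0.17787105]
(array([-0.25,  0.06, -0.33]), array([-1.21, -0.06, 15.69]))
expected tip/junction px [[320.76000053  22.53339607]
 [320.78623335 156.97471232]]
0.71 ((34.46286392211914, 336.9005432128906), (73.19988250732422, 19.301462173461914), 10.491477012634277)
[[ 0.2003 -0.32    0.013 ]
 [ 0.2044 -0.3015  0.013 ]
 [ 0.2633 -0.3048  0.013 ]
 [ 0.2601 -0.3236  0.013 ]]
0.69 ((629.1380615234375, 353.7078857421875), (38.006229400634766, 108.9617691040039), 14.281094551086426)
[[ 0.7185 -0.3013  0.013 ]
 [ 0.7061 -0.2012  0.013 ]
 [ 0.7386 -0.2046  0.013 ]
 [ 0.7539 -0.3057  0.013 ]]
0.68 ((321.9999694824219, 148.49996948242188), (268.99993896484375, 29.999996185302734), 90.0)
[[ 0.4232 -0.0363  0.013 ]
 [ 0.4431 -0.0332  0.013 ]
 [ 0.4747 -0.2254  0.013 ]
 [ 0.4509 -0.2291  0.013 ]]
```

View pics/w2.png

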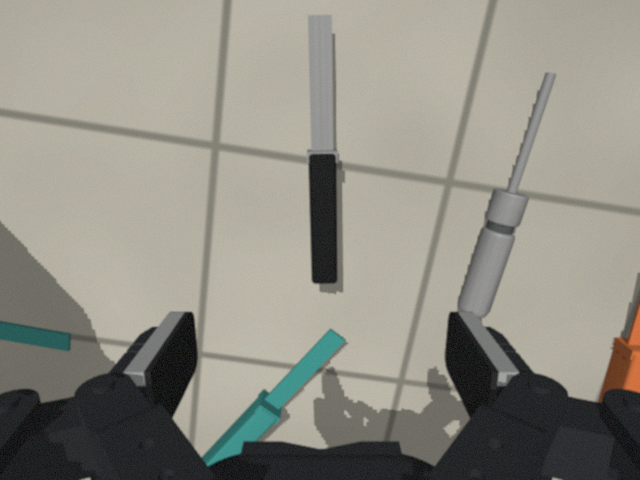

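Run:
```python
from h import *
w=Cam("w",np.load("w2.npy",allow_pickle=True).item())
T=w.plane((320,15),.014)[0];F=w.plane((322,153),.026)[0];B=w.plane((323.5,281),.026)[0]
print(T,F,B,(F+B)/2,np.linalg.norm((T-F)[:2]),np.linalg.norm((F-B)[:2]))
d=T-B;print(np.degrees(np.arctan2(d[1],d[0])))
w1=Cam("w",np.load("w1.npy",allow_pickle=True).item())
print("tip tri",tri([w,w1],[(320,15),(299,311)]))
```

```text
[ 0.43193458 -0.03573175  0.014     ] [ 0.44697348 -0.12440431  0.026     ] [ 0.46289037 -0.22009132  0.026     ] [ 0.45493193 -0.17224781  0.026     ] 0.08993882147383551 0.0970018037143379
99.53161195158533
tip tri [ 0.43293648 -0.03693099  0.01988079]
```

Call:
carry_out(
  moves=[
    [[0,0,0],[-0.8,-0.1,4],8.5],
    [[0,0,0],[-0.8,-0.1,9],7],
    [[0,0,0],[-0.8,-0.1,13],5.5],
    [[0,0,0],[-0.8,-0.1,13],5],
  ],
)

```text
t: 3.98
eef_pos: [0.4559, -0.1675, 0.0481]
tool_rot: [-0.003, 0.648, 0.761, -0.001]
contact_force: [0.5, 0.4, -0.6]
gripper_width: 0.585
```

Run:
```python
from h import *
print(rel([.4548,-.174,.021],down(99.3)),pose())
```

```text
(array([-0.28, -0.15, -0.14]), array([-0.63, -0.19,  2.71])) (array([ 0.45585476, -0.16750703,  0.04807831]), Rotation.from_matrix(array([[-0.15915955,  0.98723864, -0.00530085],
                            [ 0.9872492 ,  0.15917131,  0.00187207],
                            [ 0.00269192, -0.0049353 , -0.9999842 ]])), {'t': 3.975, 'q': array([-0.20005065,  0.47714793,  0.52807305,  2.16059574, -0.41758798,
        0.60820481,  0.78841322]), 'joint_vel': array([-0.01434048, -0.06191461,  0.05318636, -0.04017741,  0.03214442,
        0.03437439, -0.01955069]), 'joint_torque': array([  0.42864813, -39.76538658,   6.45678699, -15.62743664,
        -0.35969219,  -0.43919133,   0.33051987]), 'eef_pos': array([ 0.45585476, -0.16750703,  0.04807831]), 'tool_rot': array([-0.00262471,  0.64839289,  0.76130071, -0.00100592]), 'contact_force': array([ 0.5315582 ,  0.4313972 , -0.59637637]), 'torque': array([0.00720731, 0.00977985, 0.03116384]), 'gripper_width': 0.5854349682485815})
```

Call:
carry_out(
  moves=[
    [[0,0,0],[-0.5,-0.1,1.5],5],
    [[0,0,0],[-0.5,-0.1,2.6],5],
    [[0,0,0],[-0.5,-0.1,2.6],5],
  ],
)

```text
t: 4.35
eef_pos: [0.4569, -0.1751, 0.0239]
tool_rot: [-0.0, 0.65, 0.76, 0.0]
contact_force: [-0.4, 0.2, -0.8]
gripper_width: 0.586
```

Run:
```python
from h import *
print(rel([.4548,-.174,.021],down(99.3)),pose()[:2],pose()[2]["contact_force"])
```

```text
(array([-0.  , -0.02, -0.33]), array([ 0.14, -0.19,  0.29])) (array([ 0.45688744, -0.17508698,  0.02392762]), Rotation.from_matrix(array([[-1.55969235e-01,  9.87761906e-01, -1.20304253e-04],
                            [ 9.87761837e-01,  1.55969270e-01,  3.73561018e-04],
                            [ 3.87753110e-04, -6.05679235e-05, -9.99999923e-01]]))) [-0.42357408  0.17212433 -0.7617216 ]
```

Call:
carry_out(
  moves=[
    [[0,0,-0.3],[0.1,-0.2,0.2],5],
    [[0,0,-0.3],[0.1,-0.2,0.2],3],
    [[0,0,-0.3],[0.1,-0.2,0.2],0.8],
    [[0,0,-0.3],[0.1,-0.2,0.2],0.8],
    [[0,0,-0.3],[0.1,-0.2,0.2],0.8],
  ],
  newtons=60,
)

```text
t: 4.97
eef_pos: [0.4548, -0.1746, 0.0221]
tool_rot: [0.0, 0.648, 0.762, 0.0]
contact_force: [-0.7, -0.2, -0.0]
gripper_width: 0.097
```

Call:
carry_out(
  moves=[
    [[0,0,0],[0,0,0],0.8],
    [[0,0,0],[0,0,-2],0.8],
    [[0,0,0],[0,0,-5],0.8],
    [[0,0,0],[0,0,-8],0.8],
    [[0,0,0],[0,0,-8],0.8],
  ],
)

```text
t: 5.6
eef_pos: [0.4563, -0.175, 0.1037]
tool_rot: [0.002, 0.648, 0.762, 0.001]
contact_force: [0.3, 0.2, 0.5]
gripper_width: 0.094
```

Run:
```python
from h import *
p,r,o=pose();print(p,o["gripper_width"]*85.4,o["contact_force"])
i=bot.camera_info("wrist");im=bot.read_camera("wrist");cv2.imwrite("pics/w3.png",im[...,::-1]);np.save("w3.npy",i,allow_pickle=True)
w=Cam("w",i)
print("tip px expected", w.proj([p+r.apply([.140,0,0.008])]))
```

```text
[ 0.45627523 -0.17497467  0.10369029] 8.034612560852635 [0.29978745 0.20530135 0.54901893]
tip px expected [[ 322.59250319 -107.22952402]]
```

View pics/w3.png

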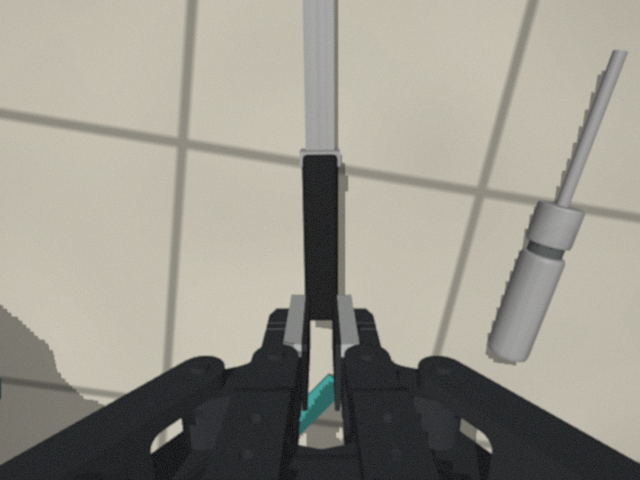

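Run:
```python
from h import *
p,r,o=pose();w=Cam("w",np.load("w3.npy",allow_pickle=True).item())
print("tcp px",w.proj([p,p+r.apply([0,0,.017])]))
for z in(.026,.09):
    F=w.plane((321,153),z)[0];B=w.plane((322,319),z)[0];print(z,F,B,(F+B)/2,np.linalg.norm(F-B))
print(r.inv().apply(w.p-p))
w2=Cam("w",np.load("w2.npy",allow_pickle=True).item())
print(w2.p, w2.R.as_matrix().round(3),w.p,w.R.as_matrix().round(3))
```

```text
tcp px [[320.47840496 301.39287142]
 [320.44376245 284.74744592]]
0.026 [ 0.44771066 -0.12406314  0.026     ] [ 0.46409343 -0.22097067  0.026     ] [ 0.45590204 -0.1725169   0.026     ] 0.09828257437850445
0.09 [ 0.44650463 -0.11825026  0.09      ] [ 0.45836955 -0.18843373  0.09      ] [ 0.45243709 -0.15334199  0.09      ] 0.0711793224034685
[ 7.25060948e-02 -5.19054207e-05 -1.55572204e-01]
[ 0.44296708 -0.095919    0.33120801] [[ 0.988 -0.146 -0.04 ]
 [ 0.152  0.946  0.286]
 [-0.004 -0.289  0.957]] [ 0.44333733 -0.10298432  0.2580786 ] [[ 0.987 -0.153 -0.05 ]
 [ 0.161  0.946  0.283]
 [ 0.004 -0.287  0.958]]
```

Run:
```python
from h import *
p,r,o=pose();s=Cam("scene");print(p)
im=bot.read_camera("scene")[...,::-1]
c=s.proj([p])[0];x0,y0=int(c[0])-50,int(c[1])-60
cr=cv2.resize(im[y0:y0+100,x0:x0+110],None,fx=6,fy=6,interpolation=cv2.INTER_CUBIC)
for d,col in((0,(0,0,255)),(.017,(0,255,0)),(-.02,(255,0,0))):
    q=(s.proj([p+r.apply([0,0,d])])[0]-[x0,y0]+.5)*6; cv2.circle(cr,tuple(int(v) for v in q),5,col,2)
cv2.imwrite("pics/s3.png",cr)
```

```text
[ 0.45540183 -0.17451616  0.10252318]
```

View pics/s3.png

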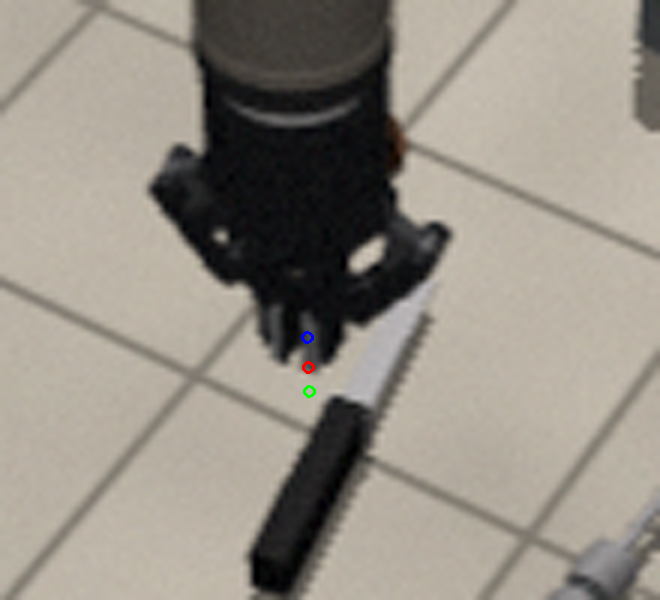

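Call:
carry_out(
  moves=[
    [[0,0,0],[0.1,0,0],4],
    [[0,0,0],[0.1,0,3],4],
    [[0,0,0],[0.1,0,6],4],
    [[0,0,0],[0.1,0,8],4],
    [[0,0,0],[0.1,0,9],4],
  ],
)

```text
t: 6.32
eef_pos: [0.4533, -0.1734, 0.0103]
tool_rot: [-0.001, 0.648, 0.762, -0.001]
contact_force: [-0.7, -0.4, -0.4]
gripper_width: 0.467
```

Call:
carry_out(
  moves=[
    [[0,0,0],[0,0,0.5],4],
    [[0,0,0],[0,0,0.9],4],
    [[0,0,0],[0,0,0.9],4],
  ],
)

```text
t: 6.7
eef_pos: [0.4548, -0.1737, 0.0032]
tool_rot: [0.0, 0.648, 0.762, 0.0]
contact_force: [0.5, 0.3, 1.4]
gripper_width: 0.469
```

Call:
carry_out(
  moves=[
    [[0,0,0],[0,0,0],2.5],
    [[0,0,0],[0,0,0],1],
    [[0,0,0],[0,0,0],0.5],
    [[0,0,0],[0,0,0],0.5],
  ],
  newtons=60,
)

```text
t: 7.2
eef_pos: [0.455, -0.1737, 0.0036]
tool_rot: [0.0, 0.648, 0.762, 0.0]
contact_force: [-1.3, 1.1, 5.7]
gripper_width: 0.215
```

Call:
carry_out(
  moves=[
    [[0,0,0],[0,0,-0.5],0.5],
    [[0,0,0],[0,0,-3],0.5],
    [[0,0,0],[0,0,-7],0.5],
    [[0,0,0],[0,0,-11],0.5],
    [[0,0,0],[0,0,-11],0.5],
  ],
  newtons=80,
)

```text
t: 7.82
eef_pos: [0.4565, -0.1741, 0.1156]
tool_rot: [0.002, 0.648, 0.762, 0.002]
contact_force: [-0.0, -0.2, -0.8]
gripper_width: 0.207
```

Run:
```python
from h import *
p,r,o=pose();print(p,o["gripper_width"]*85.4,o["contact_force"])
t=bot.read_camera("top");s=bot.read_camera("scene");w=bot.read_camera("wrist")
T=Cam("top");S=Cam("scene");W=Cam("wrist");np.save("w4.npy",bot.camera_info("wrist"),allow_pickle=True)
tip=p+r.apply([.14,0,0]);print(tip)
def crop(im,c,h,k):
    x0,y0=int(c[0])-h,int(c[1])-h; return cv2.resize(im[y0:y0+2*h,x0:x0+2*h,::-1],None,fx=k,fy=k,interpolation=cv2.INTER_CUBIC),(x0,y0)
m=p+r.apply([.06,0,0])
a,oa=crop(t,T.proj([m])[0],40,5);b,ob=crop(s,S.proj([m])[0],40,5)
print(oa,ob)
c=cv2.resize(w[...,::-1],None,fx=.625,fy=.625)
out=np.zeros((700,800,3),np.uint8);out[:400,:400]=a;out[:400,400:]=b;out[400:,:400]=c
cv2.imwrite("pics/c4.png",cv2.resize(out,None,fx=.857,fy=.857))
cv2.imwrite("pics/t4.png",t[...,::-1]);cv2.imwrite("pics/s4.png",s[...,::-1])
```

```text
[ 0.45651769 -0.17413743  0.1156125 ] 17.66061073756883 [-0.01694657 -0.18485516 -0.79593991]
[ 0.43396029 -0.03596677  0.1154314 ]
(302, 195) (257, 195)
```

View pics/c4.png

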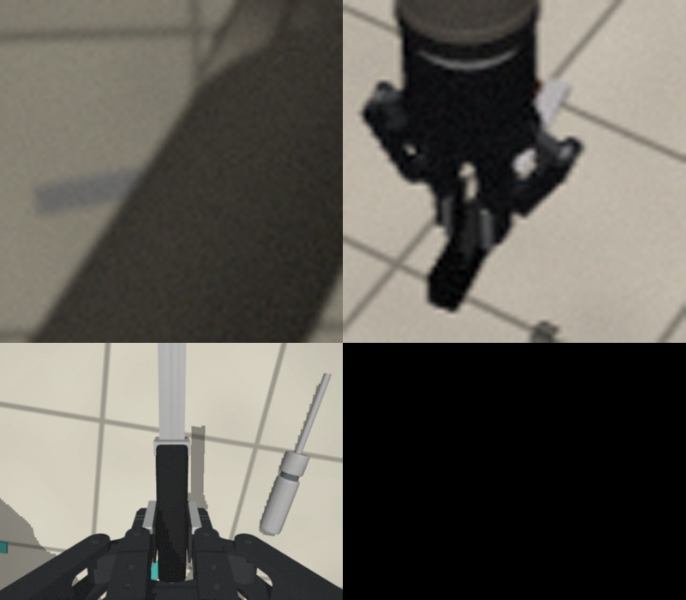

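Run:
```python
from h import *
T=Cam("top");S=Cam("scene");W=Cam("w",np.load("w4.npy",allow_pickle=True).item())
P=tri([T,S],[(310.2,241.7),(307.2,216)]);print(P,T.proj([P]),S.proj([P]))
p,r,_=pose();print(r.inv().apply(P-p))
J=(172/.857/.625,(440-343)/.857/.625);print(J)   # junction, handle top front edge
for z in(.13,.135,.14,.145):
    Q=W.plane(J,z)[0];print(z,r.inv().apply(Q-p))
# blade width at top-of-image row -> depth
```

```text
[ 0.43268159 -0.03761463  0.11416887] [[310.46719717 242.04188944]] [[307.5748817  215.95063685]]
[ 0.13719576  0.00079809 -0.00163639]
(321.12018669778297, 181.0968494749125)
0.13 [ 0.05153783 -0.00050803 -0.01752125]
0.135 [ 0.05232083 -0.00050906 -0.02252075]
0.14 [ 0.05310384 -0.00051008 -0.02752025]
0.145 [ 0.05388684 -0.00051111 -0.03251975]
```

Run:
```python
from h import *
im=bot.read_camera("wrist");cv2.imwrite("pics/w5.png",im[...,::-1]);W=Cam("wrist");p,r,_=pose()
g=cv2.GaussianBlur(cv2.cvtColor(im,cv2.COLOR_RGB2GRAY),(3,9),0).astype(float)
for row in(10,40,80,120,160,175,190,210,240,270,290):
    l=g[row,270:375]; d=np.diff(l); k=np.argsort(-np.abs(d))[:6]; print(row,sorted((int(270+i),int(d[i])) for i in k))
```

```text
10 [(292, -4), (293, -10), (294, -11), (346, 9), (347, 9), (348, 4)]
40 [(293, -6), (294, -11), (295, -7), (345, 6), (346, 10), (347, 7)]
80 [(294, -8), (295, -11), (296, -7), (344, 5), (345, 10), (346, 9)]
120 [(294, -6), (295, -13), (296, -12), (344, 10), (345, 11), (346, 6)]
160 [(344, 12), (345, 9), (356, -12), (357, -26), (358, -25), (359, -11)]
175 [(290, -12), (343, -13), (344, -19), (345, -16), (357, -20), (358, -19)]
190 [(292, -13), (293, -14), (347, 12), (348, 13), (357, -24), (358, -25)]
210 [(289, -36), (290, -48), (291, -37), (349, 28), (350, 49), (351, 47)]
240 [(289, -39), (290, -55), (291, -45), (349, 40), (350, 58), (351, 46)]
270 [(290, -47), (291, -61), (292, -39), (349, 55), (350, 56), (351, 28)]
290 [(290, -38), (291, -57), (292, -46), (348, 24), (349, 36), (350, 26)]
```

Run:
```python
from h import *
W=Cam("wrist");p,r,_=pose();print(W.f,p)
for row,wd,real in((10,53,.016),(40,51.7,.016),(80,50.2,.016),(120,49.8,.016),(210,60,.02),(240,60,.02),(270,59,.02),(290,58.5,.02)):
    d=W.ray((320.5,row))[0]*W.f*real/wd
    print(row,r.inv().apply(W.p+d-p).round(4))
```

```text
426.86541277705953 [ 0.45377382 -0.173191    0.11212856]
10 [ 0.1024 -0.0007 -0.0112]
40 [ 0.0942 -0.0007 -0.0103]
80 [ 0.0826 -0.0007 -0.0096]
120 [ 0.0704 -0.0007 -0.0121]
210 [ 0.0415 -0.0007 -0.0154]
240 [ 0.032  -0.0007 -0.0182]
270 [ 0.0215 -0.0007 -0.0188]
290 [ 0.0145 -0.0007 -0.0196]
```

Run:
```python
from h import *
print(rel([.476,-.0243,.0405],down(82)),bot.get_obs()["tool_rot"])
```

```text
(array([-0.1 , -0.03, 17.29]), array([14.33,  4.61,  7.17])) [-8.25282013e-04  6.47541861e-01  7.62029325e-01 -4.06489522e-04]
```

Call:
carry_out(
  moves=[
    [[0,0,4],[2,0.9,0],0.5],
    [[0,0,9],[5,2,0.5],0.5],
    [[0,0,13],[8,3,2],0.5],
    [[0,0,17.3],[11.5,4,4],0.5],
    [[0,0,17.3],[14.3,4.6,6],0.5],
  ],
)

```text
t: 8.65
eef_pos: [0.4763, -0.0237, 0.0513]
tool_rot: [-0.0, 0.755, 0.656, -0.001]
contact_force: [-0.6, -0.4, -1.5]
gripper_width: 0.205
```

Call:
carry_out(
  moves=[
    [[0,0,0],[0,0,0.6],0.5],
    [[0,0,0],[0,0,1.2],0.5],
    [[0,0,0],[0,0,1.2],0.5],
  ],
)

```text
t: 9.02
eef_pos: [0.4766, -0.0265, 0.0407]
tool_rot: [0.0, 0.756, 0.655, -0.0]
contact_force: [-0.2, -1.2, -0.6]
gripper_width: 0.207
```

Run:
```python
from h import *
bot.read_camera("wrist")
p,r,o=pose();print(p,o["t"],o["gripper_width"]*85.4,rel([.476,-.0243,.0405],down(82)))
w=bot.read_camera("wrist");s=bot.read_camera("scene");t=bot.read_camera("top")
S=Cam("scene");T=Cam("top");np.save("w6.npy",bot.camera_info("wrist"),allow_pickle=True)
e=np.array([.1392,.9903,0]);E=np.array([.4996,.1441,.068]);tip=p+r.apply([.139,0,-.0095])
def crop(im,C,m,h,k):
    x0,y0=(C.proj([m])[0]-h).astype(int);c=cv2.resize(im[y0:y0+2*h,x0:x0+2*h,::-1],None,fx=k,fy=k,interpolation=cv2.INTER_CUBIC)
    for P,col in((E,(0,255,0)),(tip,(0,0,255))):
        q=(C.proj([P])[0]-[x0,y0]+.5)*k;cv2.circle(c,tuple(int(v) for v in q),4,col,1)
    print(x0,y0);return c
a=crop(s,S,E-.03*e,40,5);b=crop(t,T,E-.03*e,40,5)
out=np.zeros((400,800,3),np.uint8);out[:,:400]=a;out[:,400:]=b
cv2.imwrite("pics/c6.png",out)
```

```text
[ 0.47688384 -0.02632836  0.04106725] 9.075 17.66699926464818 (array([ 0.  ,  0.02, -0.15]), array([ 0.19, -0.12,  0.06]))
312 162
209 180
```

View pics/c6.png

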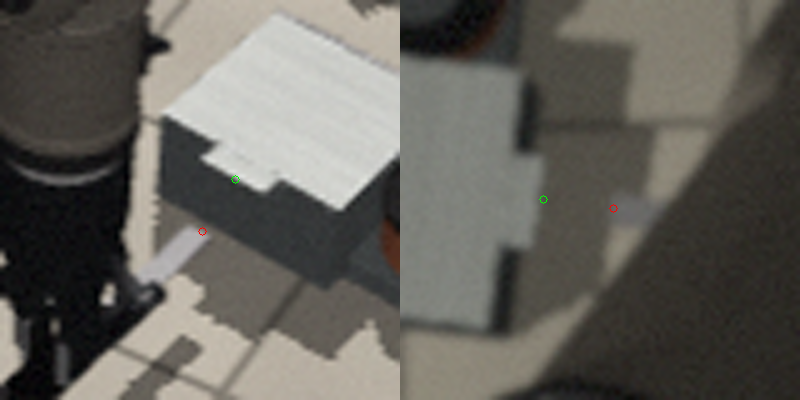

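Call:
carry_out(
  moves=[
    [[0,0,0],[1.5,0,-0.8],0.5],
    [[0,0,0],[3,0,-0.8],0.5],
    [[0,0,0],[4.3,0,-0.8],0.5],
    [[0,0,0],[4.3,0,-0.8],0.5],
  ],
)

```text
t: 9.72
eef_pos: [0.4831, 0.0189, 0.0488]
tool_rot: [-0.0, 0.754, 0.657, 0.0]
contact_force: [-0.6, -0.4, -1.4]
gripper_width: 0.206
```

Call:
carry_out(
  moves=[
    [[0,0,0],[0.5,0,0],0.5],
    [[0,0,0],[1,0,0],0.5],
    [[0,0,0],[1.5,0,0],0.5],
    [[0,0,0],[1.5,0,0],0.5],
  ],
)

```text
t: 10.22
eef_pos: [0.4852, 0.0328, 0.049]
tool_rot: [-0.0, 0.755, 0.656, 0.0]
contact_force: [-0.4, -0.8, -0.4]
gripper_width: 0.205
```

Run:
```python
from h import *
p,r,o=pose();print(p,o["contact_force"],o["torque"])
tip=p+r.apply([.139,0,-.0095]);c=np.array([.4996,.1441,0])+.077*np.array([.1392,.9903,0]);M=np.array([[.1392,.9903,0],[-.9903,.1392,0],[0,0,1]])
print("tip in charger",M@(tip-c))
```

```text
[0.48517901 0.03277167 0.04895932] [-0.44041559 -0.80620512 -0.38094665] [-0.0623302   0.00350361  0.01374782]
tip in charger [-0.05025715 -0.00118758  0.05847047]
```

Call:
carry_out(
  moves=[
    [[0,0,0],[0,0,-1.2],0.5],
    [[0,0,0],[0.2,0,-2.4],0.5],
    [[0,0,0],[0.4,0,-3.5],0.5],
    [[0,0,0],[0.7,0,-4.5],0.5],
    [[0,0,0],[1.4,0,-6],0.5],
  ],
)

```text
t: 10.85
eef_pos: [0.4869, 0.0462, 0.1098]
tool_rot: [-0.0, 0.755, 0.656, -0.0]
contact_force: [0.4, -0.8, -1.4]
gripper_width: 0.203
```

Run:
```python
from h import *
p,r,o=pose();print(p,o["contact_force"],o["gripper_width"])
s=bot.read_camera("scene");w=bot.read_camera("wrist")
out=np.zeros((400,800,3),np.uint8);S=Cam("scene");x0,y0=(S.proj([[.5,.18,.1]])[0]-50).astype(int)
out[:,:400]=cv2.resize(s[y0:y0+100,x0:x0+100,::-1],(400,400));out[:300,400:]=cv2.resize(w[...,::-1],(400,300))
cv2.imwrite("pics/c7.png",out)
```

```text
[0.48687947 0.04623963 0.10978923] [ 0.37849804 -0.75120561 -1.44604866] 0.20343113949048724
```

View pics/c7.png

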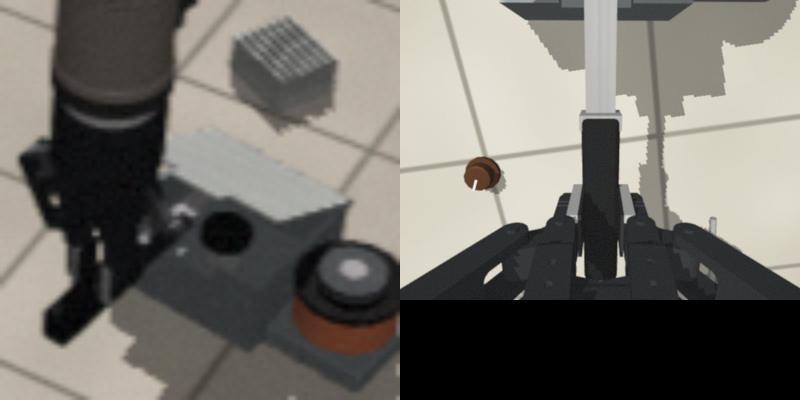

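Call:
carry_out(
  moves=[
    [[0,0,0],[1.2,0,-1.8],0.5],
    [[0,0,0],[2.6,0,-3.1],0.5],
    [[0,0,0],[4.1,0,-4.3],0.5],
    [[0,0,0],[5.5,0,-4.9],0.5],
    [[0,0,0],[6.8,0,-5.4],0.5],
  ],
)

```text
t: 11.58
eef_pos: [0.4966, 0.1143, 0.1631]
tool_rot: [-0.0, 0.755, 0.656, -0.0]
contact_force: [0.6, 0.4, -1.7]
gripper_width: 0.206
```

Call:
carry_out(
  moves=[
    [[0,0,0],[1.4,0,-0.2],0.5],
    [[0,0,0],[2.8,0,-0.4],0.5],
    [[0,0,0],[4,0,-0.3],0.5],
    [[0,0,0],[5.2,0,-0.2],0.5],
    [[0,0,0],[6.2,0,0],0.5],
  ],
)

```text
t: 12.2
eef_pos: [0.5052, 0.1757, 0.1627]
tool_rot: [-0.0, 0.755, 0.656, -0.0]
contact_force: [-0.2, -1.1, -0.9]
gripper_width: 0.207
```

Run:
```python
from h import *
p,r,o=pose();print(p,o["contact_force"],o["gripper_width"],o["t"])
tip=p+r.apply([.139,0,-.0095]);c=np.array([.4996,.1441,0])+.077*np.array([.1392,.9903,0]);M=np.array([[.1392,.9903,0],[-.9903,.1392,0],[0,0,1]])
print("tip in charger",M@(tip-c))
for n in("scene","top"):
    im=bot.read_camera(n)
    print(n,[(d["score"],d["location"],cv2.boundingRect(d["region"].astype(np.uint8))) for d in bot.silhouettes("cover",n)])
    cv2.imwrite(f"pics/{n}8.png",im[...,::-1])
S=Cam("scene")
for th in(80,90,100,110,120):
    a=np.radians(th);P=[c+M.T@np.array([.06-rr*np.cos(a),y,.066+rr*np.sin(a)]) for rr,y in((.12,-.065),(.12,.065),(.137,-.023),(.137,.023))];print(th,S.proj(P).round(0).tolist())
```

```text
[0.50516144 0.17570342 0.1626984 ] [-0.24797641 -1.11157585 -0.91569404] 0.20695911997306096 12.2
tip in charger [ 0.09407278 -0.00114576  0.17216478]
scene [(0.86, [395.7, 157.4], (376, 131, 38, 51))]
top []
80 [[404.0, 157.0], [367.0, 138.0], [392.0, 147.0], [378.0, 140.0]]
90 [[408.0, 152.0], [371.0, 134.0], [396.0, 142.0], [383.0, 135.0]]
100 [[412.0, 149.0], [375.0, 131.0], [401.0, 138.0], [387.0, 132.0]]
110 [[415.0, 147.0], [378.0, 130.0], [405.0, 136.0], [392.0, 130.0]]
120 [[418.0, 147.0], [381.0, 129.0], [408.0, 135.0], [395.0, 129.0]]
```

Call:
carry_out(
  moves=[
    [[0,0,0],[-4,0,0],0.5],
    [[0,0,0],[-10,0,0],0.5],
    [[0,0,0],[-16,0,0],0.5],
    [[0,0,-5],[-22,0,1],0.5],
    [[0,0,-10],[-28,0,3],0.5],
  ],
)

```text
t: 13.02
eef_pos: [0.4664, -0.1038, 0.1338]
tool_rot: [0.001, 0.694, 0.72, 0.001]
contact_force: [0.1, 0.2, -0.8]
gripper_width: 0.208
```

Call:
carry_out(
  moves=[
    [[0,0,-4],[-3.5,0,2],0.5],
    [[0,0,-7],[-6.3,0,4],0.5],
    [[0,0,-7],[-6.3,0,7],0.5],
    [[0,0,-7],[-6.3,0,9.5],0.5],
    [[0,0,-7],[-6.3,0,10.5],0.5],
  ],
)

```text
t: 13.65
eef_pos: [0.4674, -0.165, 0.0273]
tool_rot: [-0.001, 0.65, 0.76, -0.001]
contact_force: [-0.1, 0.0, -0.8]
gripper_width: 0.208
```

Run:
```python
from h import *
bot.read_camera("wrist")
p,r,o=pose();print(p,o["contact_force"],o["gripper_width"],o["t"],rel([.455,-.174,.0045],down(99)))
```

```text
[ 0.46730549 -0.16480123  0.02691004] [ 0.63275302  0.46865426 -1.75595774] 0.2070975358051938 13.7 (array([-0.12, -0.02, -0.07]), array([-0.72, -1.35,  2.24]))
```

Call:
carry_out(
  moves=[
    [[0,0,0],[-0.7,-0.5,0.8],0.5],
    [[0,0,0],[-0.7,-0.5,1.6],0.5],
    [[0,0,0],[-0.7,-0.5,2],0.5],
    [[0,0,0],[-0.7,-0.5,2.2],0.5],
    [[0,0,0],[-0.7,-0.5,2.2],0.5],
  ],
)

```text
t: 14.32
eef_pos: [0.4646, -0.1722, 0.0062]
tool_rot: [0.0, 0.65, 0.76, 0.0]
contact_force: [-0.5, -1.3, -0.2]
gripper_width: 0.204
```

Call:
carry_out(
  moves=[
    [[0,0,0],[0,0,0.2],0.5],
    [[0,0,0],[0,0,0.3],0.5],
    [[0,0,0],[0,0,0.3],0.5],
  ],
)

```text
t: 14.7
eef_pos: [0.4646, -0.1722, 0.0037]
tool_rot: [-0.0, 0.65, 0.76, 0.0]
contact_force: [-2.0, 1.1, 7.1]
gripper_width: 0.207
```

Contact with the counter; release and lift.

Call:
carry_out(
  moves=[
    [[0,0,0],[0,0,-0.1],2],
    [[0,0,0],[0,0,-0.1],4],
    [[0,0,0],[0,0,-0.1],5],
    [[0,0,0],[0,0,-0.1],5],
  ],
)

```text
t: 15.2
eef_pos: [0.4645, -0.1723, 0.0042]
tool_rot: [0.0, 0.65, 0.76, -0.0]
contact_force: [0.8, 0.3, -0.3]
gripper_width: 0.582
```

Call:
carry_out(
  moves=[
    [[0,0,0],[0,0,-3],5],
    [[0,0,0],[0,0,-8],5],
    [[0,0,0],[0,0,-13],3],
    [[0,0,0],[0,0,-18],1],
    [[0,0,0],[0,0,-20],0],
  ],
)

```text
t: 15.82
eef_pos: [0.4656, -0.1728, 0.2069]
tool_rot: [0.002, 0.65, 0.76, 0.001]
contact_force: [-0.4, 0.8, -0.2]
gripper_width: 0.001
```

Run:
```python
from h import *
bot.read_camera("wrist")
p,r,o=pose();print(p,o["contact_force"],o["gripper_width"],o["t"])
c=np.array([.4996,.1441,0])+.077*np.array([.1392,.9903,0]);print("plunger est",c-.005*np.array([.1392,.9903,0]))
i=bot.camera_info("wrist");w=bot.read_camera("wrist");s=bot.read_camera("scene");t=bot.read_camera("top")
np.save("w9.npy",i,allow_pickle=True);cv2.imwrite("pics/w9.png",w[...,::-1])
S=Cam("scene");x0,y0=(S.proj([[.5,.1,.05]])[0]-75).astype(int)
T=Cam("top");a0,b0=(T.proj([[.5,.15,.05]])[0]-50).astype(int);print(x0,y0,a0,b0)
out=np.zeros((600,800,3),np.uint8)
out[:400,:400]=cv2.resize(s[y0:y0+150,x0:x0+150,::-1],(400,400));out[:400,400:]=cv2.resize(t[b0:b0+100,a0:a0+100,::-1],(400,400))
out[400:,:267]=cv2.resize(w[...,::-1],(267,200))
for d in bot.silhouettes("pry_grip","wrist"):print(d["score"],d["location"])
for l in("plunger","cover"):
  for n in("scene","top"):print(l,n,[(d["score"],d["location"],cv2.boundingRect(d["region"].astype(np.uint8))) for d in bot.silhouettes(l,n)])
cv2.imwrite("pics/c9.png",out)
```

```text
[ 0.46635669 -0.17309782  0.20812706] [ 1.15869427 -1.60509457  0.65449184] 0.00018923731311546187 15.875
plunger est [0.5096224 0.2154016 0.       ]
276 135 185 170
0.87 [34.6, 313.9]
0.82 [593.8, 345.8]
0.77 [318.2, 149.6]
plunger scene [(0.44, [371.6, 189.4], (366, 185, 13, 13))]
plunger top [(0.45, [208.9, 217.4], (202, 210, 16, 16))]
cover scene [(0.83, [388.9, 153.0], (369, 131, 46, 50))]
cover top [(0.65, [165.7, 208.0], (148, 178, 37, 61))]
```

View pics/c9.png

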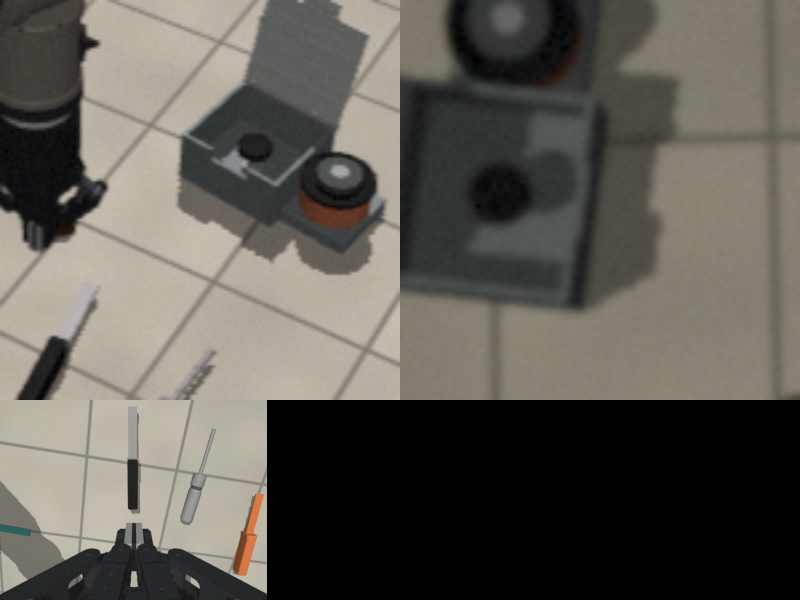

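Run:
```python
from h import *
T=Cam("top");S=Cam("scene")
print(T.plane((209.4,217.8),.05),S.plane((372,190.3),.05),tri([T,S],[(209.4,217.8),(372,190.3)]))
p,r,o=pose();print(p,rel([.510,.215,.16],down(127)))
w=Cam("w",np.load("w9.npy",allow_pickle=True).item());im=cv2.imread("pics/w9.png")
print("tips rows at TCP d=-5,x=0/.011",w.proj([p+r.apply([x,0,d]) for x in(-.011,0,.011) for d in(-.01,0,.01)]).round(0).tolist())
cv2.imwrite("pics/w9c.png",cv2.resize(im[270:400,250:400],None,fx=4,fy=4))
```

```text
[[0.50835024 0.21690981 0.05      ]] [[0.51293493 0.20933485 0.05      ]] [0.509544   0.21851301 0.0408346 ]
[ 0.46382912 -0.17220393  0.20324446] (array([ -0.11,  -0.04, -28.04]), array([37.53, 10.6 ,  4.31]))
tips rows at TCP d=-5,x=0/.011 [[317.0, 333.0], [317.0, 321.0], [317.0, 310.0], [316.0, 307.0], [317.0, 296.0], [317.0, 286.0], [316.0, 280.0], [316.0, 271.0], [316.0, 262.0]]
```

View pics/w9c.png

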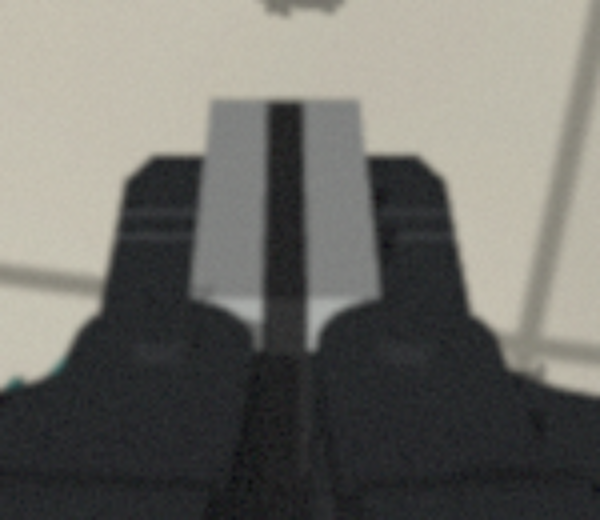

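Call:
carry_out(
  moves=[
    [[0,0,-5],[5.5,1.5,0],0],
    [[0,0,-10],[11,3,0],0],
    [[0,0,-15],[16.5,4.5,0],0],
    [[0,0,-20],[22,6,0],0],
    [[0,0,-25],[27.5,7.5,0],0],
  ],
)

```text
t: 16.9
eef_pos: [0.4955, 0.1128, 0.2038]
tool_rot: [-0.0, 0.469, 0.883, -0.0]
contact_force: [0.3, -0.3, -0.2]
gripper_width: 0.003
```

Run:
```python
from h import *
bot.read_camera("wrist");p,r,o=pose();print(p,rel([.5065,.2195,.13],down(127)))
```

```text
[0.49584857 0.12203803 0.20354201] (array([ 0.1 , -0.14, -2.11]), array([7.37, 6.44, 7.38]))
```

Call:
carry_out(
  moves=[
    [[0,0,-2],[3.5,3,1],0],
    [[0,0,-2],[6,5.2,3],0],
    [[0,0,-2],[7.2,6.3,5],0],
    [[0,0,-2],[7.2,6.3,7],0],
    [[0,0,-2],[7.2,6.3,7],0],
  ],
)

```text
t: 17.58
eef_pos: [0.5064, 0.2051, 0.1323]
tool_rot: [-0.001, 0.454, 0.891, -0.002]
contact_force: [0.2, -0.8, -0.1]
gripper_width: 0.003
```

Run:
```python
from h import *
bot.read_camera("wrist");p,r,o=pose();print(p,rel([.5065,.2195,.10],down(127)),o["contact_force"])
i=bot.camera_info("wrist");im=bot.read_camera("wrist");s=bot.read_camera("scene");W=Cam("w",i)
print(W.proj([[.5095,.2165,.05]]))
S=Cam("scene");x0,y0=(S.proj([[.51,.21,.1]])[0]-40).astype(int)
out=np.zeros((400,800,3),np.uint8);out[:,:400]=cv2.resize(s[y0:y0+80,x0:x0+80,::-1],(400,400));out[:300,400:]=cv2.resize(im[...,::-1],(400,300))
cv2.imwrite("pics/c10.png",out)
```

```text
[0.50726848 0.20515528 0.13349522] (array([-0.13,  0.01, -1.07]), array([1.21, 0.79, 3.35])) [-0.96362953  0.82439953 -0.12703531]
[[336.74993251 229.51546975]]
```

View pics/c10.png

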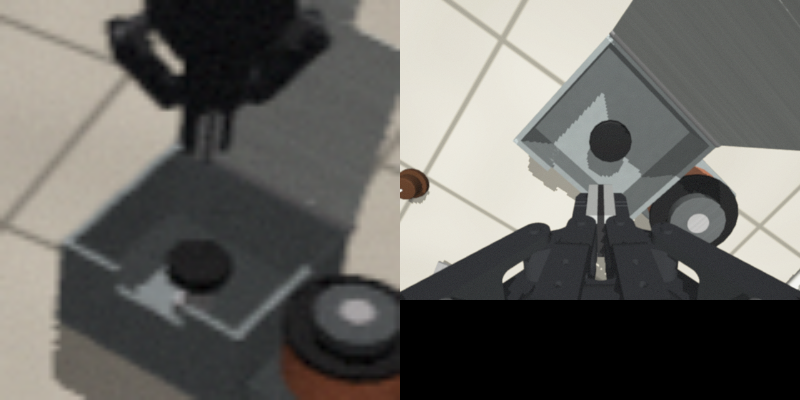

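Call:
carry_out(
  moves=[
    [[0,0,0],[0.7,0.4,0],0],
    [[0,0,0],[1.4,0.8,1],0],
    [[0,0,0],[1.4,0.8,3],0],
    [[0,0,0],[1.4,0.8,5],0],
    [[0,0,0],[1.4,0.8,5.8],0],
  ],
)

```text
t: 18.35
eef_pos: [0.505, 0.2224, 0.0749]
tool_rot: [-0.001, 0.454, 0.891, -0.001]
contact_force: [-0.2, -0.7, 0.8]
gripper_width: -0.001
```

Call:
carry_out(
  moves=[
    [[0,0,0],[0,0,0],0],
    [[0,0,0],[0,0,0],0],
  ],
)

```text
t: 18.6
eef_pos: [0.5065, 0.2223, 0.0768]
tool_rot: [0.0, 0.454, 0.891, 0.001]
contact_force: [0.5, 0.3, 1.0]
gripper_width: 0.002
```

Run:
```python
from h import *
p,r,o=pose();print(p,rel([.5055,.2208,.075],down(127)),o["contact_force"],o["joint_vel"].round(3))
```

```text
[0.50645722 0.22231818 0.07684337] (array([ 0.07,  0.  , -1.03]), array([-0.07, -0.17,  0.18])) [0.48329851 0.30650887 1.02036798] [-0.001 -0.006  0.004 -0.001 -0.002 -0.002 -0.001]
```

Call:
carry_out(
  moves=[
    [[0,0,0],[-0.1,-0.2,0.5],0],
    [[0,0,0],[-0.1,-0.2,0.9],0],
    [[0,0,0],[-0.1,-0.2,0.9],0],
    [[0,0,0],[-0.1,-0.2,0.9],0],
  ],
)

```text
t: 19.1
eef_pos: [0.505, 0.22, 0.0673]
tool_rot: [0.0, 0.454, 0.891, 0.0]
contact_force: [0.4, -0.0, -0.4]
gripper_width: 0.005
```

Call:
carry_out(
  moves=[
    [[0,0,0],[0,0,0.3],0],
    [[0,0,0],[0,0,0.6],0],
    [[0,0,0],[0,0,0.6],0],
    [[0,0,0],[0,0,0.6],0],
  ],
)

```text
t: 19.6
eef_pos: [0.5049, 0.22, 0.0612]
tool_rot: [-0.0, 0.454, 0.891, -0.0]
contact_force: [-0.6, -0.3, 0.2]
gripper_width: 0.001
```

Call:
carry_out(
  moves=[
    [[0,0,0],[0,0,0.3],0],
    [[0,0,0],[0,0,0.3],0],
    [[0,0,0],[0,0,0.3],0],
  ],
)

```text
t: 19.98
eef_pos: [0.5049, 0.22, 0.0582]
tool_rot: [-0.0, 0.454, 0.891, -0.0]
contact_force: [-0.4, 0.4, 0.2]
gripper_width: -0.002
```

Call:
carry_out(
  moves=[
    [[0,0,0],[0,0,0.3],0],
    [[0,0,0],[0,0,0.3],0],
    [[0,0,0],[0,0,0.3],0],
  ],
)

```text
t: 20.35
eef_pos: [0.5049, 0.22, 0.0552]
tool_rot: [-0.0, 0.454, 0.891, -0.0]
contact_force: [0.1, -0.8, 0.6]
gripper_width: 0.001
```

Call:
carry_out(
  moves=[
    [[0,0,0],[0,0,0.3],0],
    [[0,0,0],[0,0,0.3],0],
    [[0,0,0],[0,0,0.3],0],
  ],
)

```text
t: 20.72
eef_pos: [0.5049, 0.22, 0.0522]
tool_rot: [-0.0, 0.454, 0.891, -0.0]
contact_force: [-0.5, -0.2, -0.3]
gripper_width: -0.005
```

Call:
carry_out(
  moves=[
    [[0,0,0],[0,0,0.3],0],
    [[0,0,0],[0,0,0.3],0],
    [[0,0,0],[0,0,0.3],0],
  ],
)

```text
t: 21.1
eef_pos: [0.5049, 0.22, 0.0492]
tool_rot: [0.0, 0.454, 0.891, -0.0]
contact_force: [0.1, 0.7, 0.8]
gripper_width: 0.002
```

Call:
carry_out(
  moves=[
    [[0,0,0],[0,0,0.2],0],
    [[0,0,0],[0,0,0.2],0],
    [[0,0,0],[0,0,0.2],0],
  ],
)

```text
t: 21.48
eef_pos: [0.5049, 0.22, 0.0472]
tool_rot: [-0.0, 0.454, 0.891, -0.0]
contact_force: [-0.4, -0.9, 0.2]
gripper_width: 0.002
```

Call:
carry_out(
  moves=[
    [[0,0,0],[0,0,0.2],0],
    [[0,0,0],[0,0,0.2],0],
    [[0,0,0],[0,0,0.2],0],
  ],
)

```text
t: 21.85
eef_pos: [0.5049, 0.22, 0.0452]
tool_rot: [-0.0, 0.454, 0.891, -0.0]
contact_force: [-0.5, -0.6, 0.1]
gripper_width: -0.003
```

Call:
carry_out(
  moves=[
    [[0,0,0],[0,0,0.2],0],
    [[0,0,0],[0,0,0.2],0],
    [[0,0,0],[0,0,0.2],0],
  ],
)

```text
t: 22.22
eef_pos: [0.5049, 0.22, 0.0432]
tool_rot: [-0.0, 0.454, 0.891, -0.0]
contact_force: [0.7, -0.8, -0.4]
gripper_width: -0.004
```

Call:
carry_out(
  moves=[
    [[0,0,0],[0,0,0.2],0],
    [[0,0,0],[0,0,0.2],0],
    [[0,0,0],[0,0,0.2],0],
  ],
)

```text
t: 22.6
eef_pos: [0.5049, 0.22, 0.0412]
tool_rot: [-0.0, 0.454, 0.891, -0.0]
contact_force: [0.0, -0.3, 0.3]
gripper_width: -0.002
```

Call:
carry_out(
  moves=[
    [[0,0,0],[0,0,0.2],0],
    [[0,0,0],[0,0,0.2],0],
    [[0,0,0],[0,0,0.2],0],
  ],
)

```text
t: 22.98
eef_pos: [0.5049, 0.22, 0.0392]
tool_rot: [-0.0, 0.454, 0.891, -0.0]
contact_force: [0.1, 0.5, 0.5]
gripper_width: -0.005
```

Call:
carry_out(
  moves=[
    [[0,0,0],[0,0,0.2],0],
    [[0,0,0],[0,0,0.2],0],
    [[0,0,0],[0,0,0.2],0],
  ],
)

```text
t: 23.35
eef_pos: [0.5051, 0.2201, 0.0374]
tool_rot: [0.0, 0.454, 0.891, 0.0]
contact_force: [-0.2, 0.2, 4.7]
gripper_width: 0.003
```

Call:
carry_out(
  moves=[
    [[0,0,0],[0,0,0.2],0],
    [[0,0,0],[0,0,0.4],0],
    [[0,0,0],[0,0,0.5],0],
    [[0,0,0],[0,0,0.5],0],
  ],
)

```text
t: 23.85
eef_pos: [0.5051, 0.2201, 0.0322]
tool_rot: [0.0, 0.454, 0.891, 0.0]
contact_force: [0.0, 0.3, 5.3]
gripper_width: 0.003
```

Call:
carry_out(
  moves=[
    [[0,0,0],[0,0,0.2],0],
    [[0,0,0],[0,0,0.4],0],
    [[0,0,0],[0,0,0.55],0],
    [[0,0,0],[0,0,0.55],0],
    [[0,0,0],[0,0,0.55],0],
  ],
)

```text
t: 24.48
eef_pos: [0.5051, 0.2201, 0.0269]
tool_rot: [0.0, 0.454, 0.891, 0.0]
contact_force: [-0.9, 0.1, 6.1]
gripper_width: 0.003
```

Run:
```python
from h import *
F=[];Z=[]
for k in range(24):
    s=bot.read_camera("scene");p,r,o=pose();F.append(o["contact_force"]);Z.append(p[2])
F=np.array(F);print(F.mean(0),F.std(0)/24**.5,np.mean(Z),p,o["t"],o["torque"])
t=bot.read_camera("top")
S=Cam("scene");x0,y0=(S.proj([[.5,.12,.05]])[0]-75).astype(int);T=Cam("top");a0,b0=(T.proj([[.52,.05,.05]])[0]-100).astype(int)
out=np.zeros((400,800,3),np.uint8);out[:,:400]=cv2.resize(s[y0:y0+150,x0:x0+150,::-1],(400,400));out[:,400:]=cv2.resize(t[b0:b0+200,a0:a0+200,::-1],(400,400))
cv2.imwrite("pics/c11.png",out)
```

```text
[-0.83757673 -0.11982377  6.18995403] [0.11124169 0.0850784  0.11324467] 0.026917015789450275 [0.50506537 0.22006353 0.02690701] 25.675 [-0.0613142   0.21258923  0.02499786]
```

Call:
carry_out(
  moves=[
    [[0,0,0],[0,0,0.07],0],
    [[0,0,0],[0,0,0.07],0],
    [[0,0,0],[0,0,0.07],0],
  ],
)

```text
t: 26.1
eef_pos: [0.5051, 0.2201, 0.0262]
tool_rot: [0.0, 0.454, 0.891, 0.0]
contact_force: [-0.8, -0.6, 5.6]
gripper_width: -0.003
```

Run:
```python
from h import *
F=[]
for k in range(12):
    s=bot.read_camera("scene" if k%2 else "top");p,r,o=pose();F.append(o["contact_force"][2])
print(np.mean(F),np.std(F)/12**.5,p,o["t"])
S=Cam("scene");T=Cam("top")
for l in("cover","pry_grip","ratchet","heat_sink","radio_knob","magnet"):
    for n,C in(("scene",S),("top",T)): print(l,n,[(round(d["score"],2),np.round(d["location"]),cv2.boundingRect(d["region"].astype(np.uint8))) for d in bot.silhouettes(l,n)][:5])
```

```text
6.097416053624689 0.14138504240738367 [0.50508429 0.2200754  0.02622812] 26.7
cover scene [(0.59, array([398., 155.]), (388, 131, 26, 50))]
cover top [(0.23, array([214., 217.]), (214, 215, 3, 5))]
pry_grip scene [(0.97, array([364., 351.]), (349, 313, 33, 63)), (0.97, array([170., 262.]), (147, 248, 55, 35)), (0.86, array([235., 322.]), (209, 304, 71, 34)), (0.68, array([294., 271.]), (282, 242, 31, 52)), (0.62, array([247., 414.]), (215, 392, 76, 43))]
pry_grip top [(0.98, array([396., 130.]), (353, 122, 72, 15)), (0.78, array([506., 183.]), (471, 160, 68, 39)), (0.74, array([423., 353.]), (416, 311, 11, 77)), (0.58, array([352., 234.]), (310, 226, 73, 20)), (0.57, array([437., 247.]), (402, 224, 67, 39))]
ratchet scene [(0.88, array([332., 299.]), (318, 266, 39, 49))]
ratchet top [(0.56, array([361., 186.]), (314, 180, 71, 10))]
heat_sink scene []
heat_sink top [(0.75, array([119., 244.]), (102, 230, 36, 34))]
radio_knob scene [(0.63, array([295., 220.]), (294, 212, 11, 12)), (0.4, array([331., 300.]), (318, 274, 32, 41)), (0.39, array([391., 193.]), (344, 131, 77, 99))]
radio_knob top [(0.44, array([284., 275.]), (277, 269, 14, 13))]
magnet scene [(0.85, array([409., 299.]), (402, 290, 22, 19)), (0.48, array([369., 191.]), (365, 191, 12, 8))]
magnet top [(0.59, array([318., 114.]), (306, 105, 24, 25))]
```

```bash
python3 -c "
from station import bot
print(bot.hand_in())"
```

```text
the job is handed in; nothing more can be done
None
```

The job is handed in at about 27 s of the 67 s allowed, with the fingertips still holding the plunger about half-way down. `hand_in` gives no verdict.

**What I did**
- **Cover:** I gripped the black pry tool and slid its blade about 27 mm in from the tab's outer edge, under the cover. I lifted the cover with the blade and pushed it round to about 105–108°, past upright.
- **Pry tool:** I laid it flat on the counter close to where it had been, well clear of the charger.
- **Plunger:** I closed the fingers and pressed the cap from first touch in small steps.

**Last checks**
- **Plunger depth:** measured from first touch, it is about 12 mm down (11–13 mm). The averaged force was 6.1–6.2 N, which means about 11 mm; at 12 mm it should be 6.4 N. The two readings agree to about 1 mm, and it never came near the bottom.
- **Bystanders:** the ratchet, heat sink, knob and magnet were found within a few pixels of where they started. The heat sink was found only in the top picture, not in the scene one.

**What failed or disagreed**
- **First grasp:** it closed above the handle, because the fingertips end about 10 mm behind the reported TCP when shut, not 17 mm ahead of it as the text says. I went about 18 mm lower and the second grasp held.
- **Final picture:** I had used up the 12 views, so I did not see it. The final state rests on the detections, the measured pose and the force.

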